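# Snap the fastener cases shut

## Robot

A 6-joint arm with a two-finger parallel gripper is mounted at the origin on the work surface. World frame = base frame: x ahead of the robot, y to its left, z up, the work surface at z = 0. Lengths are in m, angles in rad, forces in N, time in s.
With the tool pointing down it reaches from about 0.3 to 0.775 m from the base axis. Payload 14.6 kg.
Tool frame: the origin (TCP) lies midway between the tips of the shut fingers; the grasp point (between the pads) lies 19 mm behind it (ctrl.grip_depth is the distance from the TCP to the grasp point, in m); z points along the fingers, x is the direction in which the jaws open and shut, and the axes are right-handed (so a half turn about z gives the same grasp; the last joint's range is limited). The gripper opens to 94 mm and grips with 3 to 60 N. Pads are 16 mm wide; open, the fingers measure 119 mm over their backs; the gripper's body (75 mm by 177 mm) begins 78 mm behind the grasp point.
Start: joints at [-1.346, 0.3, 1.521, -0, 1.321, -0.067], TCP at [0.158, -0.527, 0.205] pointing down, gripper open.
Joint ranges: [-3.03, 3.03], [-0.79, 2.21], [0.23, 2.52], [-1.04, 4.18], [0, 3.07], [-2.55, 2.55]. Speed limits (rad/s): [2.22, 2.22, 2.57, 3.14, 3.14, 3.14].

## Interface

Orientations are given as [roll, pitch, yaw] about the fixed x, y, z axes, in that order (R = Rz(yaw) Ry(pitch) Rx(roll)).
In Python, from station import ctrl gives the robot as it stands.
- The arm moves only by the tool play_rows, never from a script. Its argument "steps" is a list that holds one entry, the list of rows, each a list of 7 numbers: the shift along the tool's x, y, z in cm, then the turn, a rotation vector about the tool's x, y, z in rad, then the opening, from 0 (shut) to 1 (fully open). In form: [[[x, y, z, ax, ay, az, hand], ...]]. A call has 1 to 20 rows; each row is the pose to reach, as a shift and turn from the pose measured when the call began, along the tool's axes at that moment; what a row does not reach only later rows make up. A row lasts 1/12 s, in which the tool goes at most 41.7 mm and 7.16 degrees, less where a joint would pass 70% of its speed; a pose out of reach is approached as far as the arm can. A call with a gripper value outside its range is refused whole. The fingers move at their own pace and stop on an object; "force" is the grip in N (left out, the last holds). Time passes only in rows, so rows that repeat a pose let the fingers close. It gives the time, the measured TCP pose, the force and the opening at its end, in the units of the state.
- ctrl.get_obs(): the state, without advancing time (a new reading comes with each control period).
- ctrl.camera(name): name is "side" or "top"; returns a dict with "frame" (420x560x3 uint8, blue, green, red), "fovy" (degrees; the focal length in pixels is half the picture's height over the tangent of half this angle, whatever the lens; pixels are square), "cx", "cy" (the principal point, pixels), "D" ([k1, k2, p1, p2, k3] as OpenCV has them; the pictures are not rectified), "world_to_cam" (4x4, takes a point from world to camera coordinates). Camera axes: x right, y up, looking along -z (the intrinsics and any distortion apply to the point x, -y, -z); pixel columns grow to the right and rows downward; lengths in m; the calibration is good to about 2 mm. A picture is of the moment at which its call begins. There is no depth.
- ctrl.hand_in(): hands the job in, once; it reports no verdict.
The state is a dict: "time_s": time; "qpos": joint angles; "joint_vel": joint speeds; "tau": joint torques, N m; "ee_pos": TCP position; "eef_rot": TCP orientation; "force": force on the tool from outside, world axes, zero at the start; "moment": the same for the moment, N m; "grip_width": finger opening in m.
Only numpy, scipy, OpenCV 4.12 (cv2) and the standard library are available. Lean on these libraries where they do the work, as an engineer would, in place of code of your own. Each camera call takes 0.05 s, during which the arm holds its last target. There are 200 camera calls.

## Task

Push the covers of the green case and the yellow case down until their catches snap and hold them shut. I am still picking from the pink case: leave its cover standing open.

Things in the scene. Friction and masses are not known exactly. Their poses are not given: they have to be found in the camera images.
- pad_green (a point): Centre of the white 26 mm dot on top of the GREEN case's hinged cover. All three cases alike, fixed: box 100 x 110 mm, 40 high, hinge along far edge. Axes: x along cover towards hinge, y along hinge, z out of its top (vertical when shut). Hinge line: 75 mm along +x, 6 mm along -z, 40 mm above bench. Cover 5 thick, reaches 38 mm to -x, 56 mm each side in y. Shut, the dot is 46 mm above bench.
- pad_yellow (a point): The same dot on the YELLOW case's cover (axes, sizes as green). Covers start open about 0.4 to 0.65 rad, held by a light spring and hinge friction; pushed part-way they rise again. A tongue under the free edge snaps over a sprung ridge at 0.08 rad: press straight down where the dot lies when shut; it gives way at 3 to 8 N; a stop ends the travel at 0 rad. Let go, it stays within 0.02 rad of shut.
- pad_pink (a point): The same dot on the PINK case's cover (black studs inside), built like the green and yellow ones, axes and sizes as for green. This cover is to stay open.

How it is judged:
By the outcome, as a careful person would: the job done as asked, in the order asked, and still so for the second after the job is handed in, with the robot touching nothing.
It also fails if it takes over 35 s, if anything falls off the work surface, if the arm or the gripper's body presses on something with over 40 N, if the wrist force passes 120 N, or if a joint passes its speed limit or range.

## Working session

There is one attempt and no reset: what is moved stays moved. The work goes in short steps, Python scripts to look and compute and a tool call to move; the robot and the scene stay as the last step left them, time stands still between calls to the robot, and variables do not carry over. Pictures are saved under pics/ and viewed, about 8 in all and at most 12, crops included, and the job is handed in when it is done.

Besides the shell and the picture viewer there is one more tool, called by a JSON object that holds its "fn" and its "kwargs". play_rows: Moves the arm, as the interface text tells. Its arguments: {"type":"object","properties":{"steps":{"type":"array"},"force":{"type":"number"}},"required":["steps"]}

```bash
mkdir -p pics; ls; python3 - <<'E'
from station import ctrl
import cv2
o=ctrl.get_obs();print(o)
for n in("side","top"):
    c=ctrl.camera(n);cv2.imwrite(f"pics/{n}0.png",c["frame"]);print(n,c["fovy"],c["cx"],c["cy"],c["D"],c["world_to_cam"])
E
```

```text
pics
{'time_s': 0.0, 'qpos': array([-1.34558196e+00,  3.00481874e-01,  1.52155460e+00,  2.80795263e-06,
        1.32068720e+00, -6.66143102e-02]), 'joint_vel': array([ 0.00041477,  0.00014073, -0.00066381,  0.00100046, -0.00157645,
       -0.00065237]), 'tau': array([ 6.90557090e-05, -5.31813741e+01, -3.52735984e+01,  7.08309864e-02,
        2.44117499e-02, -9.20709704e-05]), 'ee_pos': array([ 0.15817193, -0.52650558,  0.20489162]), 'eef_rot': array([-3.14151465e+00,  1.12833401e-03, -1.27896831e+00]), 'force': array([-0.89085691,  0.25963669, -0.81621588]), 'moment': array([ 0.02673561,  0.02922058, -0.03264962]), 'grip_width': 0.09394581245926856}
side 43.42616300627263 280.12156535894627 218.73192133232178 [-0.08524653  0.          0.          0.          0.        ] [[-0.92482571 -0.38038922 -0.00119871  0.49279677]
 [ 0.23310839 -0.56923207  0.78843854 -0.19373049]
 [-0.30059587  0.72888881  0.61511237 -0.88078301]
 [ 0.          0.          0.          1.        ]]
top 51.54979552951844 287.98724354419403 211.18321502286213 [-0.05420558  0.          0.          0.          0.        ] [[-0.00552526 -0.99990014  0.01300664 -0.02066776]
 [ 0.98654291 -0.00332506  0.16346875 -0.54184515]
 [-0.16340918  0.01373481  0.98646277 -0.64062754]
 [ 0.          0.          0.          1.        ]]
```

View pics/side0.png

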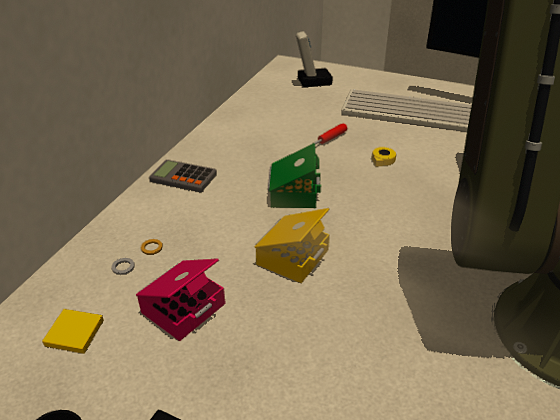

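View pics/top0.png

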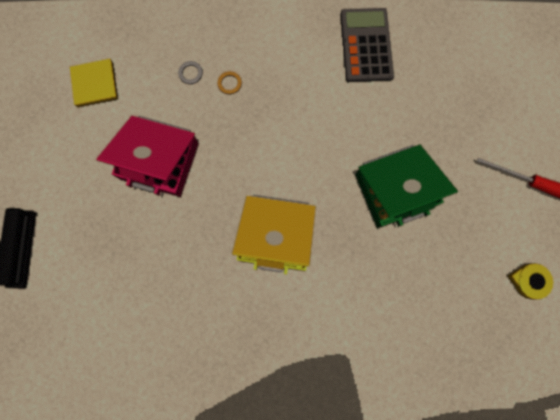

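The top view shows the dots at about pink (142,152), yellow (274,238) and green (411,186). In the side view they are near (181,276), (291,230) and (299,162). Next I'll find the dots by mask and view enlarged crops for the corners.

```bash
cat > h.py <<'E'
import numpy as np,cv2
from station import ctrl
def cam(n):
    c=ctrl.camera(n);f=210/np.tan(np.radians(c["fovy"]/2))
    c["K"]=np.array([[f,0,c["cx"]],[0,f,c["cy"]],[0,0,1]]);c["D"]=np.array(c["D"]);c["W"]=np.array(c["world_to_cam"]);return c
def ray(c,p):
    u=cv2.undistortPoints(np.array([[p]],float),c["K"],c["D"])[0,0]
    R=c["W"][:3,:3];d=R.T@[u[0],-u[1],-1];return -R.T@c["W"][:3,3],d/np.linalg.norm(d)
def plane(c,p,z):
    o,d=ray(c,p);return o+d*(z-o[2])/d[2]
def tri(c1,p1,c2,p2):
    o1,d1=ray(c1,p1);o2,d2=ray(c2,p2)
    s=np.linalg.lstsq(np.c_[d1,-d2],o2-o1,rcond=None)[0]
    a=o1+s[0]*d1;b=o2+s[1]*d2;return (a+b)/2,np.linalg.norm(a-b)
def dot(c,g,r=16):
    x0,y0=int(g[0])-r,int(g[1])-r;im=c["frame"][y0:y0+2*r,x0:x0+2*r]
    s=cv2.cvtColor(im,cv2.COLOR_BGR2HSV)[...,1]
    m=(s<110).astype(np.uint8);n,l,st,ce=cv2.connectedComponentsWithStats(m)
    k=min(range(1,n),key=lambda i:np.hypot(*(ce[i]-r))+(99 if st[i,4]<25 else 0))
    return ce[k]+[x0,y0],st[k,4]
E
python3 - <<'E'
from h import *
t,s=cam("top"),cam("side")
G=dict(pink=((142,152),(181,276)),yellow=((274,238),(291,230)),green=((411,186),(299,162)))
for k,(a,b) in G.items():
    p,n=dot(t,a);q,m=dot(s,b);P,e=tri(t,p,s,q)
    from math import *
    th=asin(min(1,(P[2]-.04)/hypot(.075,.006)))-atan2(.006,.075)
    print(k,p.round(1),n,q.round(1),m,P.round(4),'gap',round(e,4),'th',round(th,3),'zedge',round(.04+.113*sin(th)+.006*cos(th),4))
crops=[]
for c,ps in((t,[(150,155),(275,235),(408,187)]),(s,[(182,295),(292,243),(297,178)])):
    crops.append(np.hstack([cv2.resize(c["frame"][y-52:y+53,x-52:x+52],None,fx=2.5,fy=2.5,interpolation=cv2.INTER_CUBIC) for x,y in ps]))
cv2.imwrite("pics/crops.png",np.vstack(crops))
E
```

```text
pink [141.8 152. ] 163 [181.2 275.9] 53 [0.6278 0.1998 0.0838] gap 2.7183 th 0.542 zedge 0.1034
yellow [273.8 237.7] 179 [298.5 225.1] 47 [ 0.4962 -0.0014  0.083 ] gap 2.7183 th 0.529 zedge 0.1022
green [411.8 185.7] 222 [298.9 162. ] 61 [ 0.5744 -0.2106  0.0818] gap 2.7183 th 0.51 zedge 0.1004
```

View pics/crops.png

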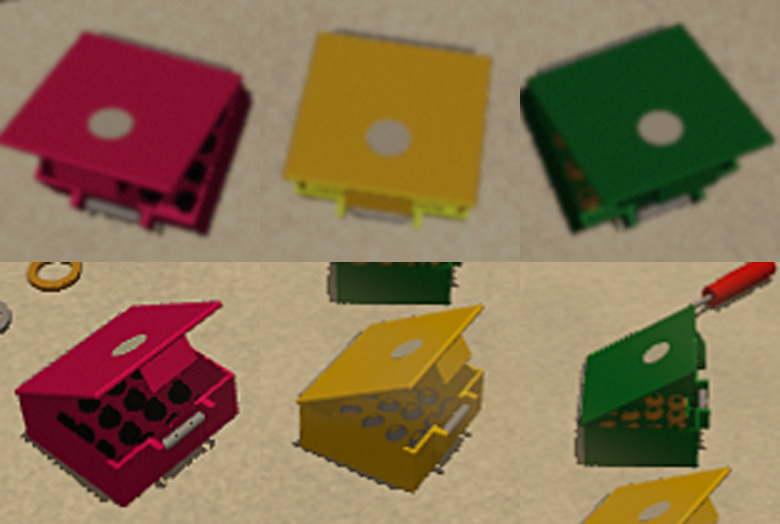

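The crops show all four corners of each cover. In the top view the free edges run:
- pink (99,158) to (170,180)
- yellow (233,254) to (308,266)
- green (380,214) to (457,192)

Next I'll get the yaw and the shut-dot positions from these.

```bash
python3 - <<'E'
from h import *
from scipy.spatial.transform import Rotation as Ro
t,s=cam("top"),cam("side")
D=dict(pink=((142,152),(181,276),[(98.8,158.2),(170,180.2),(132,116.2),(194,133)]),
yellow=((274,238),(298.5,225),[(233,254.2),(307.8,265.8),(247,196.2),(315,205.8)]),
green=((411,186),(299,162),[(380,214.2),(457.2,191.8),(358.8,167),(420.8,145)]))
for k,(a,b,C) in D.items():
    P,e=tri(t,dot(t,a)[0],s,dot(s,b)[0])
    th=np.arcsin((P[2]-.04)/np.hypot(.075,.006))-np.arctan2(.006,.075)
    ze=.04+.113*np.sin(th)+.006*np.cos(th)
    L,R=plane(t,C[0],ze),plane(t,C[1],ze);l,r=plane(t,C[2],.046),plane(t,C[3],.046)
    y1,y2=[ (v:=A-B,np.arctan2(-v[0],v[1]))[1] for A,B in((L,R),(l,r))]
    y=(y1+y2)/2;xd=np.array([np.cos(y),np.sin(y),0])
    d=.075-(.075*np.cos(th)-.006*np.sin(th))
    S=P-xd*d;S[2]=.046
    print(k,P.round(4),'gap',e.round(4),'th',th.round(3),'len',np.linalg.norm(L-R).round(4),np.linalg.norm(l-r).round(4),'yaw',y1.round(3),y2.round(3),'shut',S.round(4),'hinge mid vs',(S+.075*xd).round(3),((l+r)/2).round(3),'r',np.hypot(*S[:2]).round(3))
o=ctrl.get_obs();print(o["time_s"]);M=Ro.from_euler('xyz',o["eef_rot"]).as_matrix()
print(M.round(3))
E
```

```text
pink [0.6277 0.1999 0.0839] gap 0.0008 th 0.544 len 0.1125 0.1073 yaw -0.306 -0.28 shut [0.6144 0.2039 0.046 ] hinge mid vs [0.686 0.182 0.046] [0.686 0.18  0.046] r 0.647
yellow [ 0.4962 -0.0015  0.0829] gap 0.0006 th 0.527 len 0.1073 0.1085 yaw -0.158 -0.146 shut [0.4831 0.0005 0.046 ] hinge mid vs [ 0.557 -0.011  0.046] [ 0.558 -0.012  0.046] r 0.483
green [ 0.5744 -0.2106  0.0818] gap 0.0006 th 0.51 len 0.1211 0.1096 yaw 0.277 0.346 shut [ 0.5626 -0.2144  0.046 ] hinge mid vs [ 0.634 -0.191  0.046] [ 0.632 -0.189  0.046] r 0.602
0.3
[[ 0.288 -0.958 -0.   ]
 [-0.958 -0.288  0.   ]
 [-0.    -0.    -1.   ]]
```

Measurements agree: the rays from the two cameras pass within 1 mm of each other, the edges are about 112 mm long and the hinge midpoints match within 2–3 mm. Next move is above green's shut dot (0.563, -0.214) with the fingers shut.

{"fn": "play_rows", "kwargs": {"steps": [[[-18.25, -47.75, 5.5, 0, 0, 0, 0], [-18.25, -47.75, 5.5, 0, 0, 0, 0], [-18.25, -47.75, 5.5, 0, 0, 0, 0], [-18.25, -47.75, 5.5, 0, 0, 0, 0], [-18.25, -47.75, 5.5, 0, 0, 0, 0], [-18.25, -47.75, 5.5, 0, 0, 0, 0], [-18.25, -47.75, 5.5, 0, 0, 0, 0], [-18.25, -47.75, 5.5, 0, 0, 0, 0], [-18.25, -47.75, 5.5, 0, 0, 0, 0], [-18.25, -47.75, 5.5, 0, 0, 0, 0], [-18.25, -47.75, 5.5, 0, 0, 0, 0], [-18.25, -47.75, 5.5, 0, 0, 0, 0], [-18.25, -47.75, 5.5, 0, 0, 0, 0], [-18.25, -47.75, 5.5, 0, 0, 0, 0], [-18.25, -47.75, 5.5, 0, 0, 0, 0], [-18.25, -47.75, 5.5, 0, 0, 0, 0], [-18.25, -47.75, 5.5, 0, 0, 0, 0], [-18.25, -47.75, 5.5, 0, 0, 0, 0], [-18.25, -47.75, 5.5, 0, 0, 0, 0], [-18.25, -47.75, 5.5, 0, 0, 0, 0]]], "force": 30}}

```text
time_s: 1.97
ee_pos: [0.5627, -0.215, 0.1506]
eef_rot: [-3.141, 0.0, -1.28]
force: [0.1, -0.4, 0.5]
grip_width: 0.0003
```

{"fn": "play_rows", "kwargs": {"steps": [[[0, 0, 2.5, 0, 0, 0, 0], [0, 0, 5, 0, 0, 0, 0], [0, 0, 6.5, 0, 0, 0, 0], [0, 0, 7.5, 0, 0, 0, 0], [0, 0, 8.3, 0, 0, 0, 0], [0, 0, 9, 0, 0, 0, 0], [0, 0, 9.5, 0, 0, 0, 0], [0, 0, 9.8, 0, 0, 0, 0], [0, 0, 9.8, 0, 0, 0, 0], [0, 0, 9.8, 0, 0, 0, 0]]]}}

```text
time_s: 2.8
ee_pos: [0.563, -0.2151, 0.0529]
eef_rot: [-3.141, -0.0, -1.28]
force: [0.5, -0.1, -0.3]
grip_width: 0.0005
```

{"fn": "play_rows", "kwargs": {"steps": [[[0, 0, 0.3, 0, 0, 0, 0], [0, 0, 0.5, 0, 0, 0, 0], [0, 0, 0.7, 0, 0, 0, 0], [0, 0, 0.7, 0, 0, 0, 0], [0, 0, 0.7, 0, 0, 0, 0]]]}}

```text
time_s: 3.22
ee_pos: [0.5631, -0.2151, 0.0462]
eef_rot: [-3.14, -0.0, -1.28]
force: [-2.0, -1.1, 4.5]
grip_width: 0.0006
```

{"fn": "play_rows", "kwargs": {"steps": [[[0, 0, 0.1, 0, 0, 0, 0], [0, 0, 0.2, 0, 0, 0, 0], [0, 0, 0.2, 0, 0, 0, 0], [0, 0, 0.2, 0, 0, 0, 0], [0, 0, 0.2, 0, 0, 0, 0]]]}}

```text
time_s: 3.63
ee_pos: [0.5633, -0.2152, 0.0458]
eef_rot: [-3.14, -0.001, -1.28]
force: [-8.3, 2.5, 17.6]
grip_width: 0.0006
```

On the stop at 17.6 N. Next I'll lift and move above yellow, then check green.

{"fn": "play_rows", "kwargs": {"steps": [[[0, 0, -2, 0, 0, 0, 0], [0, 0, -6, 0, 0, 0, 0], [0, 0, -10, 0, 0, 0, 0], [0, 0, -10.4, 0, 0, 0, 0], [-22.95, 1.45, -10.4, 0, 0, 0, 0], [-22.95, 1.45, -10.4, 0, 0, 0, 0], [-22.95, 1.45, -10.4, 0, 0, 0, 0], [-22.95, 1.45, -10.4, 0, 0, 0, 0], [-22.95, 1.45, -10.4, 0, 0, 0, 0], [-22.95, 1.45, -10.4, 0, 0, 0, 0], [-22.95, 1.45, -10.4, 0, 0, 0, 0], [-22.95, 1.45, -10.4, 0, 0, 0, 0], [-22.95, 1.45, -10.4, 0, 0, 0, 0]]]}}

```text
time_s: 4.72
ee_pos: [0.4837, 0.0, 0.1495]
eef_rot: [-3.14, -0.001, -1.28]
force: [-0.3, -0.3, -0.4]
grip_width: 0.0005
```

```bash
python3 - <<'E'
from h import *
t,s=cam("top"),cam("side")
cv2.imwrite("pics/c1.png",np.hstack([cv2.resize(t["frame"][100:300,80:480],(400,200)),cv2.resize(s["frame"][130:330,120:520],(400,200))]))
cv2.imwrite("pics/c1.png",np.hstack([cv2.resize(c["frame"],(400,300)) for c in(t,s)]))
E
```

```text
(no output)
```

View pics/c1.png

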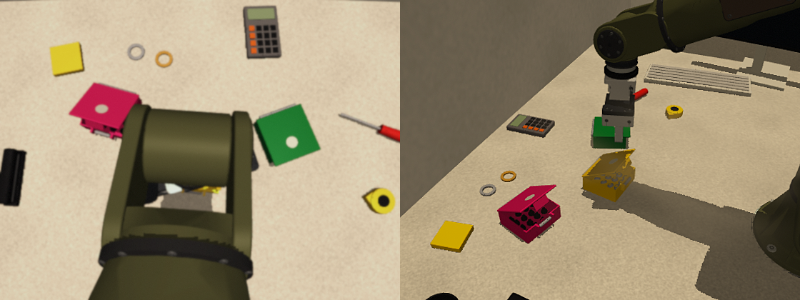

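Green looks shut in both views: its dot is at about (292,143) in the top half, and the box is flat in the side view. Pink is still open, and the tool is above yellow, which is still open. Next I'll press yellow.

{"fn": "play_rows", "kwargs": {"steps": [[[0, 0, 2.5, 0, 0, 0, 0], [0, 0, 5, 0, 0, 0, 0], [0, 0, 6.5, 0, 0, 0, 0], [0, 0, 7.5, 0, 0, 0, 0], [0, 0, 8.3, 0, 0, 0, 0], [0, 0, 9, 0, 0, 0, 0], [0, 0, 9.5, 0, 0, 0, 0], [0, 0, 9.9, 0, 0, 0, 0], [0, 0, 10.2, 0, 0, 0, 0], [0, 0, 10.4, 0, 0, 0, 0], [0, 0, 10.4, 0, 0, 0, 0], [0, 0, 10.4, 0, 0, 0, 0]]]}}

```text
time_s: 5.82
ee_pos: [0.4841, -0.0005, 0.0461]
eef_rot: [-3.139, -0.001, -1.281]
force: [-4.2, -0.3, 7.9]
grip_width: 0.0007
```

{"fn": "play_rows", "kwargs": {"steps": [[[0, 0, 0.1, 0, 0, 0, 0], [0, 0, 0.2, 0, 0, 0, 0], [0, 0, 0.2, 0, 0, 0, 0], [0, 0, 0.2, 0, 0, 0, 0], [0, 0, 0.2, 0, 0, 0, 0]]]}}

```text
time_s: 6.23
ee_pos: [0.4842, -0.0005, 0.0456]
eef_rot: [-3.139, -0.002, -1.281]
force: [-10.2, 0.1, 21.8]
grip_width: 0.0007
```

On the stop at 21.8 N. Next I'll lift and swing clear.

{"fn": "play_rows", "kwargs": {"steps": [[[0, 0, -2, 0, 0, 0, 0], [0, 0, -6, 0, 0, 0, 0], [0, 0, -10, 0, 0, 0, 0], [0, 0, -14, 0, 0, 0, 0], [35, 40, -15, 0, 0, 0, 0], [35, 40, -15, 0, 0, 0, 0], [35, 40, -15, 0, 0, 0, 0], [35, 40, -15, 0, 0, 0, 0], [35, 40, -15, 0, 0, 0, 0], [35, 40, -15, 0, 0, 0, 0], [35, 40, -15, 0, 0, 0, 0], [35, 40, -15, 0, 0, 0, 0], [35, 40, -15, 0, 0, 0, 0], [35, 40, -15, 0, 0, 0, 0], [35, 40, -15, 0, 0, 0, 0], [35, 40, -15, 0, 0, 0, 0], [35, 40, -15, 0, 0, 0, 0], [35, 40, -15, 0, 0, 0, 0], [35, 40, -15, 0, 0, 0, 0], [35, 40, -15, 0, 0, 0, 0]]]}}

```text
time_s: 7.9
ee_pos: [0.2008, -0.4497, 0.1951]
eef_rot: [-3.139, -0.001, -1.281]
force: [-0.9, 1.0, -0.7]
grip_width: 0.0004
```

```bash
python3 - <<'E'
from h import *
t,s=cam("top"),cam("side")
cv2.imwrite("pics/c2.png",np.hstack([cv2.resize(c["frame"],(400,300)) for c in(t,s)]))
def px(c,X):
    p=(c["W"]@[*X,1])[:3]*[1,-1,-1];return cv2.projectPoints(p[None],np.zeros(3),np.zeros(3),c["K"],c["D"])[0].ravel()
for k,X in dict(green=(.5626,-.2144,.046),yellow=(.4831,.0005,.046),pink=(.6277,.1999,.0839)).items():
    P,e=tri(t,dot(t,px(t,X))[0],s,dot(s,px(s,X))[0]);print(k,P.round(4),e.round(4))
E
```

```text
green [ 0.5617 -0.2148  0.0458] 0.0007
yellow [0.483  0.0005 0.0462] 0.0007
pink [0.6278 0.1998 0.0838] 0.0008
```

View pics/c2.png

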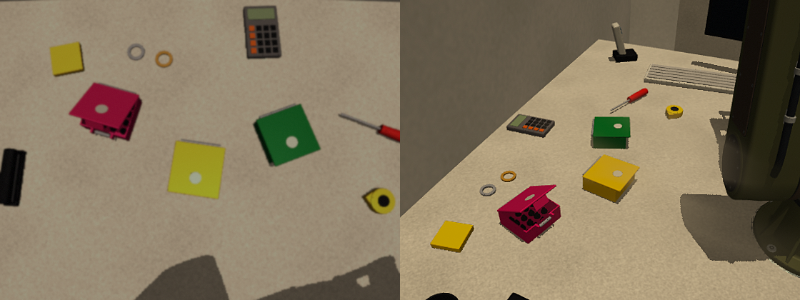

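The picture shows green (top dot 292,143) and yellow (top dot 195,178) lying shut. Their dots measure 45.8 and 46.2 mm high against the 46 mm expected. Pink is open and unchanged at 83.8 mm, and the arm is clear of everything.

```bash
python3 -c "
from station import ctrl
print(ctrl.hand_in())"
```

```text
the job is handed in; nothing more can be done
None
```

The green and yellow cases are shut and latched, and the pink cover is still standing open. I pressed green first, then yellow, each straight down at its shut-dot position until it met the stop (about 18 N and 22 N). Then I moved the arm clear and handed the job in about 8 s into the 35 s allowed.

In the last check, with the arm away, both cameras put the green dot 45.8 mm and the yellow dot 46.2 mm above the bench, against 46 mm when shut. Pink's dot was at 83.8 mm, unchanged from the start. No checks failed or disagreed.

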